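# Empty the tilting tray of used sample bottles into the discard tub

### The arm

A 6-joint arm with a two-finger parallel gripper is mounted at the origin on the work surface. World frame = base frame: x ahead of the robot, y to its left, z up, the work surface at z = 0. Lengths are in mm, angles in rad, forces in N, time in s.
With the tool pointing down it reaches from about 275 to 825 mm from the base axis. Payload 4.9 kg.
Tool frame: the origin (TCP) lies midway between the tips of the shut fingers; the grasp point (between the pads) lies manip.pinch_z behind it (manip.pinch_z is the distance from the TCP to the grasp point, in mm); z points along the fingers, y is the direction in which the jaws open and shut (so a half turn about z gives the same grasp; the last joint's range is limited). The gripper opens to 85 mm and grips with 20 to 120 N. Pads are 22 mm wide; open, the fingers measure 114 mm over their backs; the gripper's body (76 mm by 85 mm) begins 54 mm behind the grasp point. The pads swing forward as they close: fully open they stand 13 mm farther back than shut.
Start: joints at [-1.285, 0.326, -0.193, 1.052, 0, 1.437], TCP at [224.181, -502.256, 231.281] pointing down, gripper open.
Joint ranges: [-2.65, 2.65], [-0.97, 1.79], [-1.3, 1.35], [-1.93, 2.1], [-1.47, 1.37], [-3.14, 3.14]. Speed limits (rad/s): [2.57, 2.57, 3.14, 3.14, 3.14, 3.14].

### API

Orientations are given as a unit quaternion [x, y, z, w].
In Python, from rig import manip, capture, camera_model gives the robot as it stands.
- The arm moves only by the shell command python3 -m creep 'ROWS' [FORCE]. ROWS is a JSON object of lists of equal length, an entry for each row: "gripper": the closure in counts, from 0 (fully open) to 255 (shut); "translation": the shift along the world's x, y, z as a fraction of full scale, a list of three; "twist": the turn, a rotation vector about the world's x, y, z as a fraction of full scale, a list of three. In form: {"gripper": [gripper, ...], "translation": [[dx, dy, dz], ...], "twist": [[ax, ay, az], ...]}. A call has 1 to 12 rows; each row shifts and turns the commanded pose from where the row before left it; what a row does not reach is not made up. Full scale, the value 1, is 2.5 cm for a shift and 0.15 rad for a turn. A row lasts 1/8 s, in which the tool goes at most 62.5 mm and 10.7 degrees, less where a joint would pass 70% of its speed; a pose out of reach is approached as far as the arm can. A call with a number of a shift or a turn outside -1 to 1 is refused whole. A call with a gripper value outside its range is refused whole. The fingers move at their own pace and stop on an object; FORCE is the grip in N (left out, the last holds). Time passes only in rows, so rows that do not move let the fingers close. It gives the time, the measured TCP pose, the force and the opening at its end, in the units of the state.
- manip.state(): the state, without advancing time (a new reading comes with each control period).
- capture(name): name is "side" or "top"; returns the picture (420x560x3 uint8, red, green, blue); there is no depth.
- camera_model(name): a dict with "vfov" (degrees; the focal length in pixels is half the picture's height over the tangent of half this angle, whatever the lens; pixels are square), "cx", "cy" (the principal point, pixels), "k1" (the pictures are not rectified: a ray, as slopes to the right and down, at radius r is drawn at 1 + k1 r^2 times it, then the intrinsics apply), "world_from_camera" (4x4, takes a point from camera to world coordinates). Camera axes: x right, y up, looking along -z (the intrinsics and any distortion apply to the point x, -y, -z); pixel columns grow to the right and rows downward; lengths in mm; the calibration is good to about 2 mm. A picture is of the moment at which its call begins. camera_model takes no time and is no camera call.
- manip.finish_job(): hands the job in, once; it reports no verdict.
The state is a dict: "clock": time; "q": joint angles; "joint_velocities": joint speeds; "effort": joint torques, N m; "tool_pos": TCP position; "orientation": TCP orientation; "force": force on the tool from outside, world axes, zero at the start; "ft_torque": the same for the moment, N m; "grip_width": finger opening in mm.
Only numpy, scipy, OpenCV 4.12 (cv2) and the standard library are available. Lean on these libraries where they do the work, as an engineer would, in place of code of your own. Each camera call takes 0.05 s, during which the arm holds its last target. There are 200 camera calls.

### The job

Slide the empty white discard tub square and centred under the lip of the tilting tray, up to the stop plate. Then swing the lever on the tray's side over to tip all five used bottles into the tub, without handling the bottles or letting any miss, and let the empty tray gently back down to level without dropping it. Leave the tub there under the lip and the other things on the bench where they are.

Things in the scene. Friction and masses are not known exactly. Their poses are not given: they have to be found in the camera images.
- stand: Fixed stand of the tilting tray: two grey cheeks, 196 mm apart over their outer faces, 150 mm tall. Origin on the bench midway between the cheeks, right below the tray's pivot axis. x runs along the pivot axis (roughly away from the robot), +y to the tray's closed rear end, -y to the pouring side where the tub goes, z up. Pivot axis at y = 0, z = 140 mm.
- stop (a point): Middle of the top edge of the face of the steel stop plate under the tray, at stand x = 0, y = 45, z = 65 mm; the plate is upright, 194 mm wide, 65 mm tall, its face looks to the stand's -y. On the pouring side tray and cheeks leave 95 mm free above the bench, so the tub's near side slides under them up to this plate.
- tray (a joint): Tilt of the steel tray: 0 = level, at rest; grows as its rear end rises and it pours to the stand's -y; upper stop 1.15 rad. Tray 170 mm wide, 0.5 kg, floor at z = 142 mm, open lip at stand y = -20 mm, closed end at 195 mm, walls 50 mm high. No latch, little friction: let go at any tilt, it swings back to level by its own weight. 1.0 rad or more surely empties it.
- lever_bar (a point): Point on the grey cross-bar (12 mm thick, parallel to stand x) of the tray's lever: stand x = -150 mm. Bar from x = -112 (10 mm rod to the pivot there) to its free end at -191. Moves with the tray on a circle of 140 mm radius about the pivot axis: at tilt t the lever leans 0.61 - t rad from upright to stand +y (t = 0: y = 80, z = 255 mm). Pushing it to stand -y, 3 to 8 N, tips the tray.
- tub: Loose empty white tub, open on top, 240 mm (own x) by 190 mm (own y) by 70 mm high, walls and floor 5 mm, about 0.8 kg, on the bench. Origin at the centre of its underside, z up; its axes start within 0.2 rad of the stand's. Touching the stop plate squarely and centred, its origin is at stand x = 0, y = -50 mm.
- tub_rim (a point): Middle of the top edge of the tub's long wall (5 mm thick) farthest from the stand: 92.5 mm to the tub's own -y, 70 mm above its underside. Can be pinched from above or pushed.
- bottle1: Square white sample bottle 1 of five alike with a round grey screw cap, 36 x 36 mm, 68 mm long along its own y, about 50 g; origin at its middle. Starts lying on the tray floor, in the row of three nearer the lip.
- bottle2: Square white sample bottle 2 of five alike with a round grey screw cap, 36 x 36 mm, 68 mm long along its own y, about 50 g; origin at its middle. Starts lying on the tray floor, in the row of three nearer the lip.
- bottle3: Square white sample bottle 3 of five alike with a round grey screw cap, 36 x 36 mm, 68 mm long along its own y, about 50 g; origin at its middle. Starts lying on the tray floor, in the row of three nearer the lip.
- bottle4: Square white sample bottle 4 of five alike with a round grey screw cap, 36 x 36 mm, 68 mm long along its own y, about 50 g; origin at its middle. Starts lying on the tray floor, in the row of two at the closed end.
- bottle5: Square white sample bottle 5 of five alike with a round grey screw cap, 36 x 36 mm, 68 mm long along its own y, about 50 g; origin at its middle. Starts lying on the tray floor, in the row of two at the closed end.
- tipbox: Bystander: blue pipette-tip box with clear lid, 89 x 124 x 67 mm, origin at centre of underside. Stays put.
- reagent: Bystander: amber jar, 70 mm diameter, 130 mm tall, origin at centre of underside. Stays put.
- rack: Bystander: white tube rack with tubes, 90 x 110 x 83 mm, origin at centre of underside. Stays put.
Not all that is in view belongs to the job. Leave any blue look-alike of the bottle4 alone. Leave any red look-alike of the bottle2 alone.

How it is judged:
By the outcome, as a careful person would: the job done as asked, in the order asked, and still so for the second after the job is handed in, with the robot touching nothing.
It also fails if it takes over 69 s, if anything falls off the work surface, if the arm or the gripper's body presses on something with over 40 N, if the wrist force passes 120 N, or if a joint passes its speed limit or range.

## Working session

There is one attempt and no reset: what is moved stays moved. The work goes in short steps, Python scripts to look and compute and a shell command to move; the robot and the scene stay as the last step left them, time stands still between calls to the robot, and variables do not carry over. Pictures are saved under pics/ and viewed, about 8 in all and at most 12, crops included, and the job is handed in when it is done.

```bash
mkdir -p pics; ls; cat > h.py <<'E'
import numpy as np, cv2
from rig import manip, capture, camera_model
def f(m,h=420): return h/2/np.tan(np.radians(m['vfov'])/2)
def proj(n,P):
    m=camera_model(n);T=np.linalg.inv(np.array(m['world_from_camera']));P=np.atleast_2d(P)
    c=P@T[:3,:3].T+T[:3,3]; s=np.c_[c[:,0]/-c[:,2],-c[:,1]/-c[:,2]]
    s=s*(1+m['k1']*(s**2).sum(1,keepdims=True)); return s*f(m)+[m['cx'],m['cy']]
def ray(n,uv):
    m=camera_model(n);d=(np.atleast_2d(uv)-[m['cx'],m['cy']])/f(m);s=d.copy()
    for _ in range(30): s=d/(1+m['k1']*(s**2).sum(1,keepdims=True))
    W=np.array(m['world_from_camera']); v=np.c_[s[:,0],-s[:,1],-np.ones(len(s))]@W[:3,:3].T
    return W[:3,3],v
def plane(n,uv,z):
    o,v=ray(n,uv); return o+v*((z-o[2])/v[:,2:])
def snap(n,name,save=True):
    im=capture(n)[:,:,::-1].copy(); cv2.imwrite(f'pics/{name}.png',im); return im
E
python3 - <<'E'
from h import *
a=snap('top','t0');b=snap('side','s0')
for n in('top','side'): print(camera_model(n))
s=manip.state();print(s['tool_pos'],s['orientation'],s['clock'],manip.pinch_z)
E
```

```text
pics
{'vfov': 43.63184173289166, 'cx': 284.47600309402054, 'cy': 205.01893942357364, 'k1': -0.07498457211245452, 'world_from_camera': array([[-2.80570114e-02,  9.82274523e-01, -1.85336360e-01,
         3.26614640e+02],
       [-9.99557381e-01, -2.57344486e-02,  1.49258338e-02,
         1.70781108e+01],
       [ 9.89173725e-03,  1.85673100e-01,  9.82561781e-01,
         1.66239142e+03],
       [ 0.00000000e+00,  0.00000000e+00,  0.00000000e+00,
         1.00000000e+00]])}
{'vfov': 55.487260391133034, 'cx': 277.2332886411251, 'cy': 211.81783569197998, 'k1': 0.03123727772268722, 'world_from_camera': array([[-9.57530576e-01,  2.27090500e-01, -1.77665700e-01,
         3.98888896e+02],
       [-2.88282358e-01, -7.42618837e-01,  6.04491973e-01,
         7.32054826e+02],
       [ 5.33648886e-03,  6.30037434e-01,  7.76546427e-01,
         1.10703439e+03],
       [ 0.00000000e+00,  0.00000000e+00,  0.00000000e+00,
         1.00000000e+00]])}
[ 224.04205201 -501.72325423  230.58024991] [ 9.78049411e-01  2.08371605e-01 -5.54653679e-05 -7.88313846e-04] 0.1 18.700000000000003
```

View pics/t0.png

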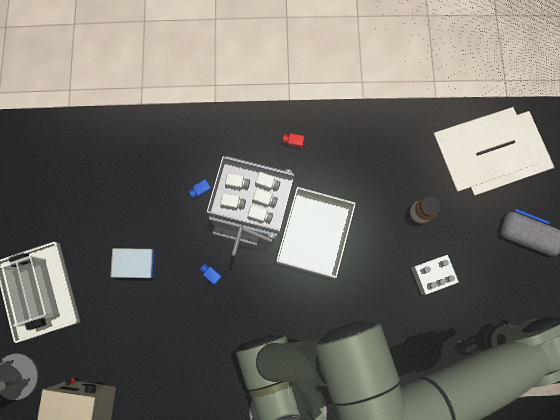

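View pics/s0.png

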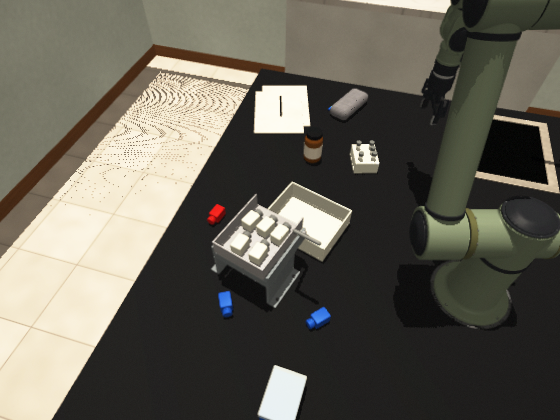

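The top view shows the tub at about (316,232) and the tray with five white bottles at about (250,190), with the lever near (238,240). The blue pieces at (200,188) and (210,273) and the red one at (293,140) are the look-alikes to leave alone. Next I enlarge both views.

```bash
python3 - <<'E'
import cv2,numpy as np
t=cv2.imread('pics/t0.png')[145:290,190:370];s=cv2.imread('pics/s0.png')[180:310,200:360]
T=cv2.resize(t,None,fx=4,fy=4,interpolation=cv2.INTER_CUBIC);S=cv2.resize(s,None,fx=5,fy=4.6,interpolation=cv2.INTER_CUBIC)
T=cv2.convertScaleAbs(T,alpha=1.3,beta=25)
S=cv2.convertScaleAbs(S,alpha=1.3,beta=25)
def grid(I,x0,y0,fx,fy):
    for x in range(x0-x0%20+20,x0+int(I.shape[1]/fx),20): cv2.putText(I,str(x),(int((x-x0)*fx),10),0,.4,(0,255,255));cv2.line(I,(int((x-x0+.5)*fx),12),(int((x-x0+.5)*fx),20),(0,255,255))
    for y in range(y0-y0%20+20,y0+int(I.shape[0]/fy),20): cv2.putText(I,str(y),(0,int((y-y0+.5)*fy)),0,.4,(0,255,255))
grid(T,190,145,4,4);grid(S,200,180,5,4.6)
cv2.imwrite('pics/tc.png',T);cv2.imwrite('pics/sc.png',S)
E
```

```text
(no output)
```

View pics/tc.png

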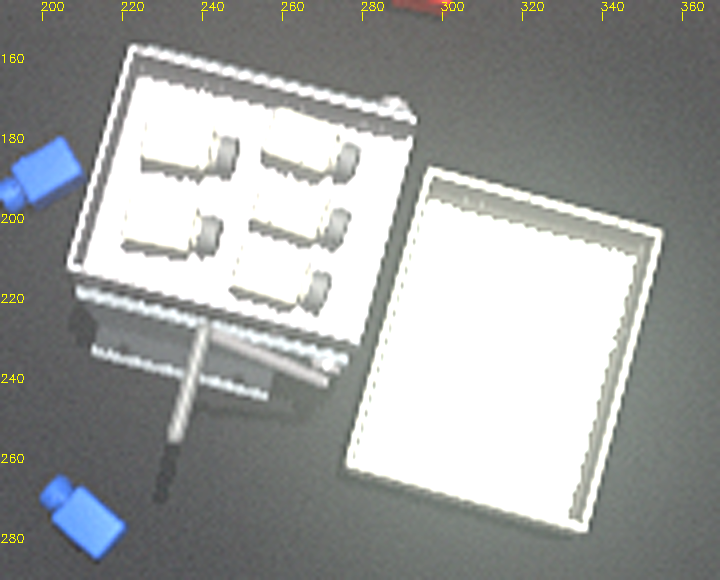

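View pics/sc.png

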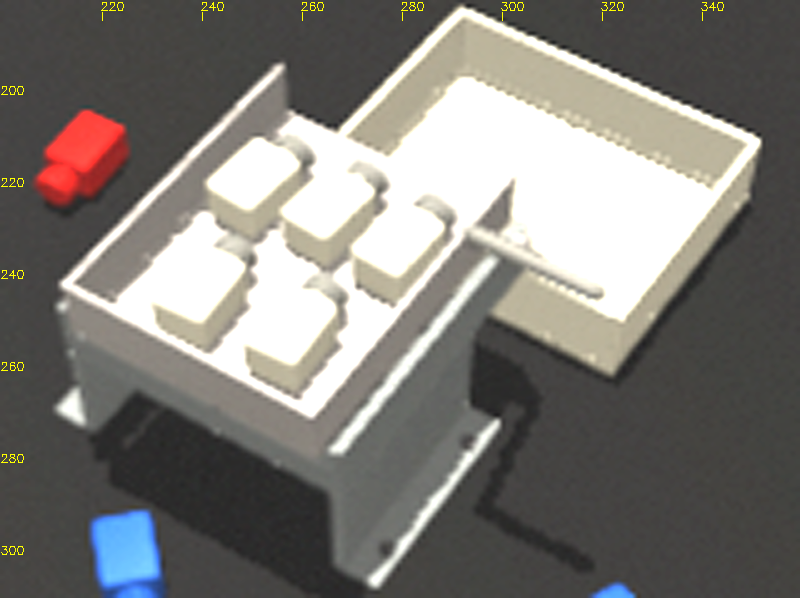

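The crops show the tub rim corners, the tray rim and lip edges, the near cheek's top edge and the lever bar clearly in both views. I'll work out positions from these and cross-check them.

```bash
python3 - <<'E'
from h import *
def tc(p): return (np.array(p,float)+.5)/4-.5+[190,145]
def sc(p): return (np.array(p,float)+.5)/[5,4.6]-.5+[200,180]
def tri(a,b):
    o1,v1=ray('top',tc([a]));o2,v2=ray('side',sc([b]));v1=v1[0]/np.linalg.norm(v1);v2=v2[0]/np.linalg.norm(v2)
    s=np.linalg.lstsq(np.c_[v1,-v2],o2-o1,rcond=None)[0];p=o1+s[0]*v1;q=o2+s[1]*v2
    return ((p+q)/2).round(1),np.linalg.norm(p-q).round(1)
tub=plane('top',tc([(431,168),(663,232),(586,531),(346,468)]),70)
print('tub',tub.round(1),tub.mean(0),[np.linalg.norm(tub[i]-tub[i-1]).round(1) for i in range(4)])
d=(tub[0]-tub[3]+tub[1]-tub[2]);print('tub x dir',np.arctan2(d[1],d[0]))
d=(tub[0]-tub[1]+tub[3]-tub[2]);print('tub y dir-90',np.arctan2(d[1],d[0])-np.pi/2)
ts=plane('side',sc([(341,133),(462,8),(761,143),(614,376)]),70);print('tub side pts',ts.round(1))
r=plane('top',tc([(131,46),(70,268)]),192);l=plane('top',tc([(413,138),(356,345)]),142);c=plane('top',tc([(77,291),(347,360)]),150);
for n,e in(('rear',r),('lip',l),('cheek',c)):
    d=e[0]-e[1];print(n,e.round(1),np.linalg.norm(d).round(1),np.arctan2(d[1],d[0]).round(3))
rt=tri((131,46),(278,64)); 
print('rear near',tri((70,268),(312,416)),'rear far',tri((131,46),(65,283)))
print('bar free',tri((175,440),(602,291)),'root',tri((207,328),(472,231)))
print('lip',plane('side',sc([(285,112)]),142))
E
```

```text
tub [[ 684.1  -48.9   70. ]
 [ 628.8 -227.1   70. ]
 [ 400.6 -156.8   70. ]
 [ 453.2   23.1   70. ]] [ 541.67339334 -102.4162449    70.        ] [np.float64(241.9), np.float64(186.6), np.float64(238.8), np.float64(187.4)]
tub x dir -0.30035372981810043
tub y dir-90 -0.292793917950529
tub side pts [[ 670.6  -79.6   70. ]
 [ 626.1 -224.6   70. ]
 [ 398.4 -153.    70. ]
 [ 449.    70.2   70. ]]
rear [[753.2 171.  192. ]
 [590.6 215.4 192. ]] 168.5 -0.266
lip [[691.2 -33.2 142. ]
 [537.   13.2 142. ]] 161.1 -0.293
cheek [[581.  215.9 150. ]
 [525.1  20.1 150. ]] 203.7 1.293
rear near (array([591.7, 216.4, 184.1]), np.float64(0.7)) rear far (array([752.4, 171.1, 189.4]), np.float64(3.0))
bar free (array([459.1, 136.5, 256.6]), np.float64(1.9)) root (array([534.7, 114.1, 254.3]), np.float64(2.0))
lip [[691.29230453 -30.73355363 142.        ]]
```

Stand origin is about (619.5, 7) with yaw about −0.28. Four independent estimates (rear rim, lip, cheek, bar) agree within about 3 mm, and the bar height comes out at 255 as specified. The tub's centre is about (541.7, −102.4) with yaw about −0.296, measuring 241×187 against 240×190. In the stand frame it sits at (−45, −127), so it has to move about +45, +77. I'll pinch the far wall at about (514.5, −189), with the tool turned +2.43 rad.

```bash
python3 -m creep '{"gripper":[60,60,60,60,60,60,60,60,60,60,60,60],"translation":[[0.9,0.96,0],[0.9,0.96,0],[0.9,0.96,0],[0.9,0.96,0],[0.9,0.96,0],[0.9,0.96,0],[0.9,0.96,0],[0.9,0.96,0],[0.9,0.96,0],[0.9,0.96,0],[0.9,0.96,0],[0.9,0.96,0]],"twist":[[0,0,1],[0,0,1],[0,0,1],[0,0,1],[0,0,1],[0,0,1],[0,0,1],[0,0,1],[0,0,1],[0,0,1],[0,0,1],[0,0,1]]}'
python3 -m creep '{"gripper":[60,60,60,60,60,60,60],"translation":[[0.8,1,0],[0,0,-1],[0,0,-1],[0,0,-1],[0,0,-0.6],[0,0,0],[0,0,0]],"twist":[[0,0,1],[0,0,1],[0,0,1],[0,0,1],[0,0,0.2],[0,0,0],[0,0,0]]}'
python3 - <<'E'
from h import *
s=manip.state();q=s['orientation'];print(s['tool_pos'],2*np.arctan2(q[1],q[0]),s['q'],s['grip_width'])
print(proj('top',s['tool_pos']),proj('side',s['tool_pos']))
t=snap('top','t1');s=snap('side','s1')
I=np.vstack([cv2.resize(t[130:290,180:460],(700,400))]); cv2.imwrite('pics/c1.png',I)
E
```

```text
clock: 1.6
tool_pos: [494.6, -213.3, 230.9]
orientation: [0.443, 0.897, -0.0, -0.0]
force: [1.0, -0.2, -0.2]
grip_width: 65.0
clock: 2.48
tool_pos: [514.7, -189.6, 142.0]
orientation: [0.146, 0.989, -0.0, 0.001]
force: [0.4, 0.4, -0.1]
grip_width: 65.4
[ 514.69971321 -189.56645319  142.04329736] 2.8485698096313707 [-4.87476235e-01  3.98532648e-01 -3.29623119e-01  8.41526375e-01
 -4.04865704e-06 -1.94453394e-01] 65.4424933753602
[[348.17177348 236.55905797]] [[322.2813943  180.89201199]]
```

View pics/s1.png

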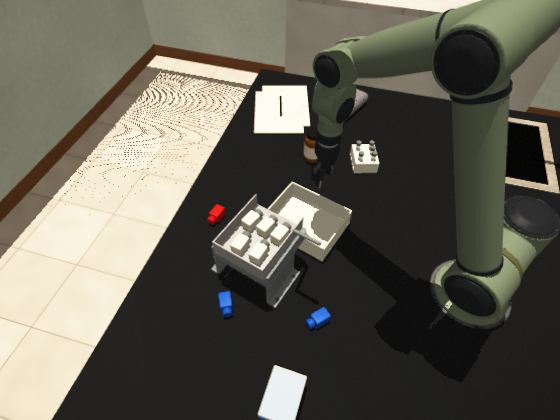

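The gripper is directly above the middle of the far wall, at about (320,185). Next I descend and pinch.

```bash
python3 -m creep '{"gripper":[60,60,60,60,60,60,255,255,255,255,255,255],"translation":[[0,0,-1],[0,0,-1],[0,0,-0.8],[0,0,-0.6],[0,0,-0.4],[0,0,0],[0,0,0],[0,0,0],[0,0,0],[0,0,0],[0,0,0],[0,0,0]],"twist":[[0,0,0],[0,0,0],[0,0,0],[0,0,0],[0,0,0],[0,0,0],[0,0,0],[0,0,0],[0,0,0],[0,0,0],[0,0,0],[0,0,0]]}' 40
python3 - <<'E'
from h import *
t=snap('top','t2')
s=manip.state();print(s['force'],s['grip_width'])
g=(t.min(2)>0)
I=cv2.convertScaleAbs(cv2.resize(t[145:290,190:390],None,fx=4,fy=4,interpolation=cv2.INTER_CUBIC),alpha=1.3,beta=25);cv2.imwrite('pics/c2.png',I)
E
```

```text
clock: 4.08
tool_pos: [514.6, -189.4, 46.8]
orientation: [0.146, 0.989, -0.0, 0.0]
force: [0.0, 0.2, 5.4]
grip_width: 4.4
[-0.36871415  0.79038916  6.03438357] 4.095437283331887
```

View pics/c2.png

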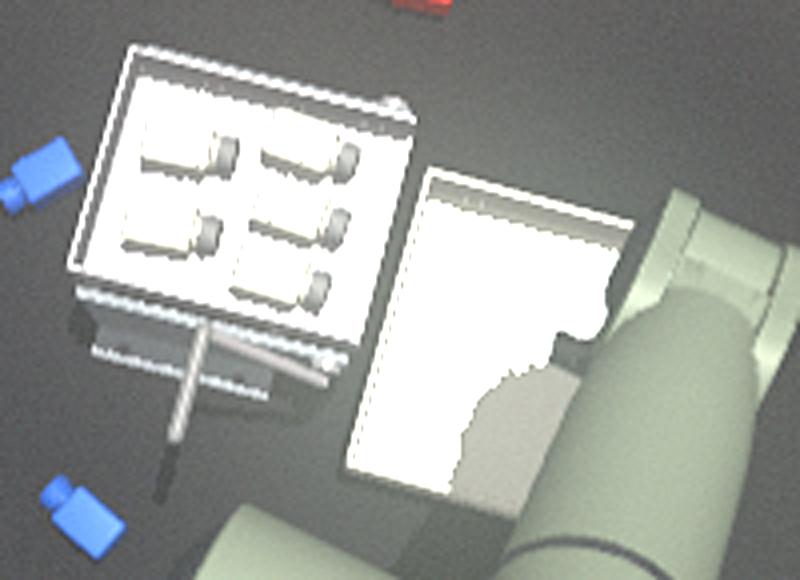

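The wall is held (opening 4.4 mm, near corners unmoved). Next I slide to about 6 mm short of the stop.

```bash
python3 -m creep '{"gripper":[255,255,255,255,255,255,255,255,255,255,255,255],"translation":[[0,0,0.04],[0.16,0.13,0],[0.24,0.2,0],[0.24,0.2,0],[0.24,0.2,0],[0.24,0.2,0],[0.24,0.2,0],[0.24,0.2,0],[0.24,0.2,0],[0.24,0.2,0],[0.24,0.2,0],[0.24,0.22,0]],"twist":[[0,0,0],[0,0,0.02],[0,0,0.02],[0,0,0.02],[0,0,0.02],[0,0,0.02],[0,0,0],[0,0,0],[0,0,0],[0,0,0],[0,0,0],[0,0,0]]}'
python3 -m creep '{"gripper":[255,255],"translation":[[0,0,0],[0,0,0]],"twist":[[0,0,0],[0,0,0]]}'
python3 - <<'E'
from h import *
s=manip.state();q=s['orientation'];print(s['tool_pos'],2*np.arctan2(q[1],q[0])-np.pi,s['force'],s['grip_width'])
E
```

```text
clock: 5.62
tool_pos: [578.6, -135.2, 47.3]
orientation: [0.138, 0.99, -0.0, 0.0]
force: [-1.1, -1.8, -3.9]
grip_width: 4.1
clock: 5.88
tool_pos: [578.5, -134.9, 47.2]
orientation: [0.138, 0.99, 0.001, 0.0]
force: [0.6, 0.7, -5.0]
grip_width: 4.1
[ 578.46487953 -134.89074199   47.18746386] -0.2767052950181488 [ 0.64440359  0.66014121 -4.99269649] 4.103449493909475
```

```bash
for i in 1; do :; done; python3 -m creep '{"gripper":[255,255,255,255],"translation":[[0,0,-0.02],[0.017,0.058,0],[0.017,0.058,0],[0,0,0]],"twist":[[0,0,0],[0,0,0],[0,0,0],[0,0,0]]}'
python3 -m creep '{"gripper":[255,255,255],"translation":[[0.017,0.058,0],[0.017,0.058,0],[0,0,0]],"twist":[[0,0,0],[0,0,0],[0,0,0]]}'
python3 - <<'E'
from h import *
s=snap('side','s3');t=snap('top','t3')
A=cv2.resize(t[145:285,200:340],(560,560),interpolation=cv2.INTER_CUBIC)
cv2.imwrite('pics/c3.png',cv2.convertScaleAbs(A,alpha=1.3,beta=25))
E
```

```text
clock: 6.38
tool_pos: [579.1, -133.1, 47.0]
orientation: [0.138, 0.99, -0.0, 0.0]
force: [-0.4, -2.7, -3.1]
grip_width: 4.0
clock: 6.75
tool_pos: [580.0, -129.5, 46.8]
orientation: [0.138, 0.99, 0.0, 0.0]
force: [-0.4, -1.9, -3.3]
grip_width: 4.4
```

View pics/c3.png

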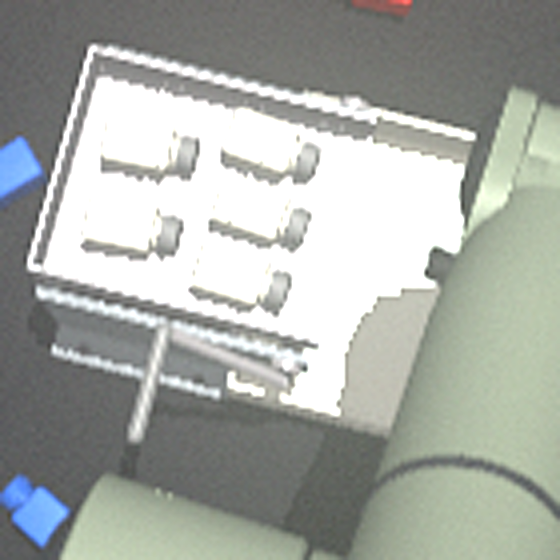

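The tub is under the lip: the far corner is visible at about (318,179), and the near wall edge passes under the near cheek. There's no stop force yet, so I keep creeping forward.

```bash
for k in a; do :; done
python3 -m creep '{"gripper":[255,255,255],"translation":[[0.017,0.058,0],[0.011,0.038,0],[0,0,0]],"twist":[[0,0,0],[0,0,0],[0,0,0]]}'
python3 -m creep '{"gripper":[255,255,255],"translation":[[0.011,0.038,0],[0.011,0.038,0],[0,0,0]],"twist":[[0,0,0],[0,0,0],[0,0,0]]}'
```

```text
clock: 7.22
tool_pos: [580.0, -128.5, 46.8]
orientation: [0.138, 0.99, -0.001, -0.0]
force: [-3.6, -5.2, -2.3]
grip_width: 4.3
clock: 7.6
tool_pos: [580.0, -128.5, 46.8]
orientation: [0.139, 0.99, -0.003, -0.001]
force: [-3.9, -11.8, -2.4]
grip_width: 4.1
```

The stop is reached: tool motion has stopped, with 12 N against the push and the position within 1.5 mm of prediction. I relieve the load, release, lift, and swing over towards the lever, then check the tub.

```bash
python3 -m creep '{"gripper":[255,255,100,60,60,60,60,60,60,60,60,60],"translation":[[-0.022,-0.076,0],[0,0,0],[0,0,0],[0,0,0],[0,0,0],[0,0,0],[0,0,0.5],[0,0,1],[0,0,1],[0,0,1],[0,0,1],[0,0,1]],"twist":[[0,0,0],[0,0,0],[0,0,0],[0,0,0],[0,0,0],[0,0,0],[0,0,0],[0,0,0],[0,0,0],[0,0,0],[0,0,0],[0,0,0]]}'
python3 -m creep '{"gripper":[60,60,60,60,60,60,60,60,60,60],"translation":[[0,0,1],[0,0,1],[-1,0,1],[-1,0,0.5],[-1,0,0],[-1,0,0],[-1,0,0],[-1,0,0],[-1,0,0],[0,0,0]],"twist":[[0,0,0],[0,0,0],[0,0,0],[0,0,0],[0,0,0],[0,0,0],[0,0,0],[0,0,0],[0,0,0],[0,0,0]]}'
python3 - <<'E'
from h import *
s=snap('side','s4');t=snap('top','t4')
A=cv2.resize(t[145:285,200:340],(560,560),interpolation=cv2.INTER_CUBIC)
cv2.imwrite('pics/c4.png',cv2.convertScaleAbs(A,alpha=1.3,beta=25))
E
```

```text
clock: 9.1
tool_pos: [580.7, -127.3, 186.2]
orientation: [0.138, 0.99, -0.0, 0.0]
force: [-0.1, -0.5, 1.1]
grip_width: 65.1
clock: 10.35
tool_pos: [404.5, -127.1, 272.8]
orientation: [0.138, 0.99, -0.0, 0.0]
force: [0.4, -0.7, 0.8]
grip_width: 65.4
```

View pics/c4.png

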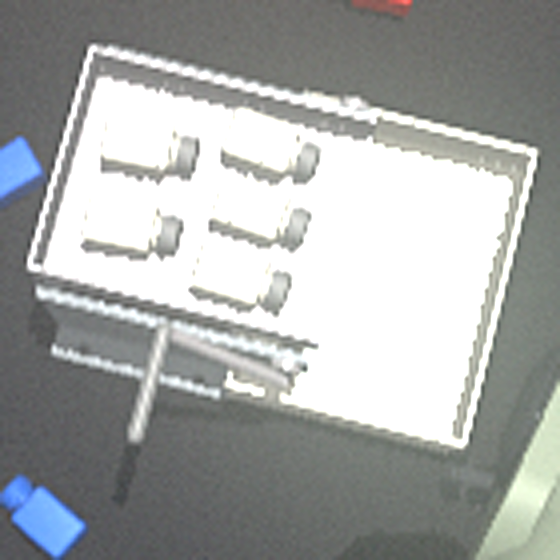

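The pouring side is clear, with the tub's outer-edge corners at crop (538,150) and (464,447). I'll check the tub's pose from these.

```bash
python3 - <<'E'
from h import *
p=(np.array([(538,150),(464,447),(375,112)],float)+.5)/4-.5+[200,145]
e=plane('top',p,70);print(e.round(1));d=e[0]-e[1];print(np.linalg.norm(d),np.arctan2(d[1],d[0]))
X=np.array([np.cos(.28),-np.sin(.28)]);Y=np.array([np.sin(.28),np.cos(.28)])
m=e[:2,:2].mean(0);print('mid edge in stand',(m-[619.5,7])@X,(m-[619.5,7])@Y)
print(proj('top',[[487.8,128.1,255]]),manip.state()['q'])
c=(np.array([(102,47),(42,268)])+.5)/4-.5+[200,145] # rear rim again
# independent: edges through the far wall of tray & near cheek, refit by sub-pixel lines
E
```

```text
[[ 695.6 -164.    70. ]
 [ 465.8  -97.3   70. ]
 [ 729.3  -37.8   70. ]]
239.3125364062236 -0.2828048127895118
mid edge in stand 0.7454552310000919 -143.00796290285183
[[236.41131964 244.32868386]] [-4.78125011e-01  6.42244225e-02 -4.14562034e-01  1.08985897e+00
  2.52272173e-04 -2.01059442e-01]
```

The tub sits at stand x ≈ 0.7, its outer edge at y ≈ −143 (−145 ideal), and its yaw is within 0.003 of the stand's. That is square and centred within the calibration. Next is the lever: I'll loosely straddle the bar with a ~40 mm opening.

```bash
python3 -m creep '{"gripper":[135,135,135,135,135,135,135,135,135,135,135,135],"translation":[[0,0,1],[0,0.5,0.9],[0,1,0],[0.3,1,0],[0.4,1,0],[0.4,1,0],[0.4,1,0],[0.4,1,0],[0.4,1,0],[0.4,1,0],[0.4,1,0],[0.23,0.7,0]],"twist":[[0,0,0],[0,0,0],[0,0,0],[0,0,0],[0,0,0],[0,0,0],[0,0,0],[0,0,0],[0,0,0],[0,0,0],[0,0,0],[0,0,0]]}'
python3 - <<'E'
from h import *
s=manip.state();print(s['tool_pos'],s['grip_width'],s['q'])
s=snap('side','s5');t=snap('top','t5')
cv2.imwrite('pics/c5.png',cv2.resize(s[140:320,180:400],None,fx=3.3,fy=3.3,interpolation=cv2.INTER_CUBIC))
E
```

```text
clock: 11.95
tool_pos: [489.9, 129.1, 319.2]
orientation: [0.137, 0.991, 0.0, 0.0]
force: [-0.3, -0.9, -0.8]
grip_width: 40.1
[489.90198337 129.13856693 319.15799705] 40.076185856071646 [ 1.11915572e-01  2.00375684e-01 -1.36547908e-01  1.23363362e+00
  5.72979248e-05  3.87600658e-01]
```

View pics/c5.png

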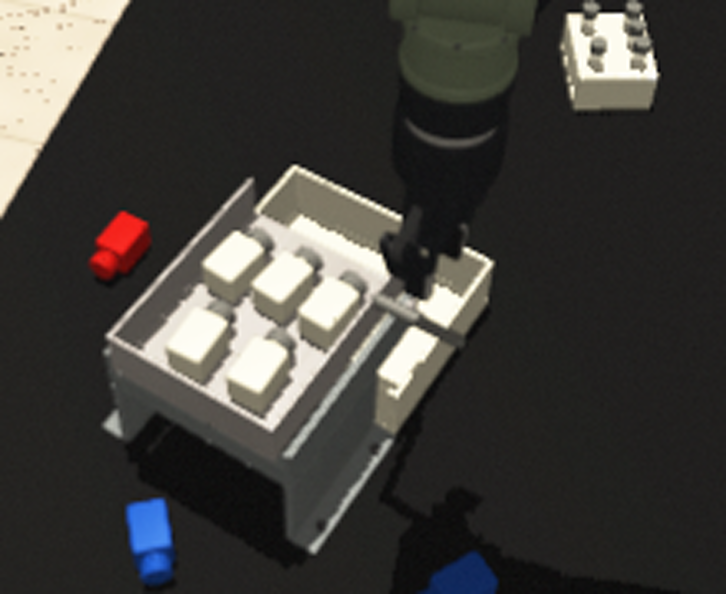

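The fingers are directly above the bar, at about crop (410,290). I shift 8 mm outward and descend around it.

```bash
python3 -m creep '{"gripper":[135,135,135,135,135,135,135],"translation":[[-0.31,0.09,0],[0,0,-0.6],[0,0,-0.8],[0,0,-0.8],[0,0,-0.7],[0,0,-0.58],[0,0,0]],"twist":[[0,0,0],[0,0,0],[0,0,0],[0,0,0],[0,0,0],[0,0,0],[0,0,0]]}'
```

```text
clock: 12.92
tool_pos: [480.0, 129.4, 231.0]
orientation: [0.138, 0.99, -0.0, -0.001]
force: [-0.1, -0.1, 1.4]
grip_width: 40.4
```

```bash
python3 -m creep '{"gripper":[135,135,135,135,135,135,135,135,135,135],"translation":[[-0.055,-0.192,0],[-0.055,-0.192,0],[-0.055,-0.192,0],[-0.055,-0.192,0],[-0.055,-0.192,0],[-0.055,-0.192,0],[-0.055,-0.192,0],[-0.055,-0.192,0],[-0.055,-0.192,0],[-0.055,-0.192,0]],"twist":[[0,0,0],[0,0,0],[0,0,0],[0,0,0],[0,0,0],[0,0,0],[0,0,0],[0,0,0],[0,0,0],[0,0,0]]}'
python3 - <<'E'
from h import *
s=manip.state();d=s['tool_pos'][:2]-np.array([619.5,7]);print(d@[np.cos(.28),-np.sin(.28)],d@[np.sin(.28),np.cos(.28)],s['force'])
s=snap('side','s6')
cv2.imwrite('pics/c6.png',cv2.resize(s[140:320,180:400],None,fx=3.3,fy=3.3,interpolation=cv2.INTER_CUBIC))
E
```

```text
clock: 14.18
tool_pos: [469.3, 83.6, 234.1]
orientation: [0.137, 0.991, 0.003, 0.002]
force: [1.6, 6.4, 4.1]
grip_width: 40.3
-165.55543849379185 32.1051761979428 [1.62692611 6.43880052 4.12964769]
```

View pics/c6.png

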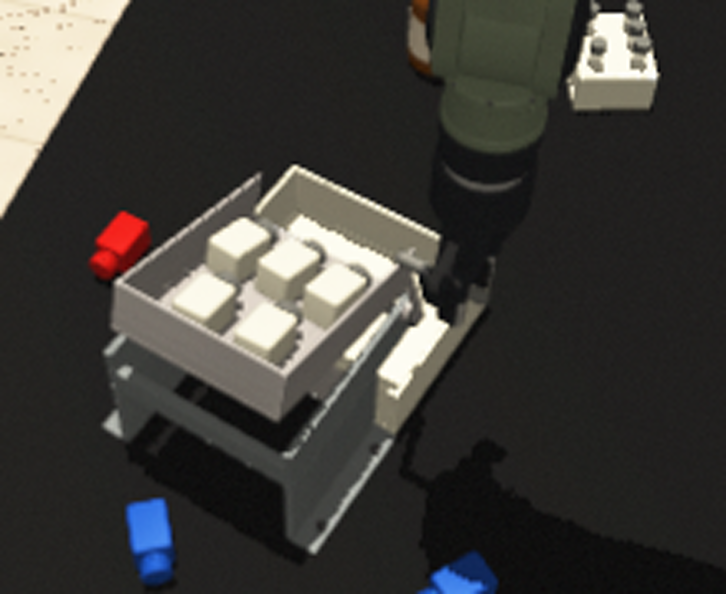

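The tray is tilting (about 0.27 rad) with 6.6 N on the bar, and the bottles haven't moved yet. I carry on slowly.

```bash
python3 -m creep '{"gripper":[135,135,135,135,135,135,135,135,135,135,135,135],"translation":[[-0.033,-0.115,0.04],[-0.033,-0.115,0.04],[-0.033,-0.115,0.04],[-0.033,-0.115,0.04],[-0.033,-0.115,0.04],[-0.033,-0.115,0.04],[-0.033,-0.115,0.02],[-0.033,-0.115,0.02],[-0.033,-0.115,0.02],[-0.033,-0.115,0.02],[-0.033,-0.115,0],[-0.033,-0.115,0]],"twist":[[0,0,0],[0,0,0],[0,0,0],[0,0,0],[0,0,0],[0,0,0],[0,0,0],[0,0,0],[0,0,0],[0,0,0],[0,0,0],[0,0,0]]}'
python3 -m creep '{"gripper":[135,135,135,135,135,135,135,135,135,135,135,135],"translation":[[-0.033,-0.115,0],[-0.033,-0.115,0],[-0.033,-0.115,0],[-0.033,-0.115,0],[-0.033,-0.115,0],[-0.033,-0.115,0],[-0.033,-0.115,0],[-0.033,-0.115,0],[-0.033,-0.115,0],[-0.033,-0.115,0],[-0.033,-0.115,0],[-0.033,-0.115,0]],"twist":[[0,0,0],[0,0,0],[0,0,0],[0,0,0],[0,0,0],[0,0,0],[0,0,0],[0,0,0],[0,0,0],[0,0,0],[0,0,0],[0,0,0]]}'
python3 -m creep '{"gripper":[135,135,135,135,135,135,135,135,135,135,135,135],"translation":[[-0.033,-0.115,0],[-0.033,-0.115,0],[-0.033,-0.115,0],[-0.033,-0.115,0],[-0.033,-0.115,0],[-0.033,-0.115,0],[-0.033,-0.115,0],[-0.033,-0.115,0],[-0.033,-0.115,0],[-0.033,-0.115,0],[-0.033,-0.115,0],[0,0,0]],"twist":[[0,0,0],[0,0,0],[0,0,0],[0,0,0],[0,0,0],[0,0,0],[0,0,0],[0,0,0],[0,0,0],[0,0,0],[0,0,0],[0,0,0]]}'
python3 - <<'E'
from h import *
s=manip.state();d=s['tool_pos'][:2]-np.array([619.5,7]);print(d@[np.cos(.28),-np.sin(.28)],d@[np.sin(.28),np.cos(.28)],s['force'])
s=snap('side','s7');t=snap('top','t7')
a=cv2.resize(s[140:320,180:400],(400,327));b=cv2.resize(t[130:300,190:390],(400,340))
cv2.imwrite('pics/c7.png',np.hstack([a,b[:327]]))
E
```

```text
clock: 15.72
tool_pos: [457.1, 47.2, 240.1]
orientation: [0.138, 0.99, -0.0, -0.0]
force: [1.6, 3.9, 1.2]
grip_width: 40.1
clock: 17.23
tool_pos: [447.6, 12.7, 240.3]
orientation: [0.138, 0.99, -0.0, 0.0]
force: [-0.4, 2.2, -1.8]
grip_width: 40.3
clock: 18.73
tool_pos: [438.4, -19.0, 240.4]
orientation: [0.138, 0.99, -0.0, 0.0]
force: [-0.5, 1.9, -0.2]
grip_width: 40.3
-166.86162716117238 -75.06185806055294 [-0.47793725  1.88519232 -0.192119  ]
```

View pics/c7.png

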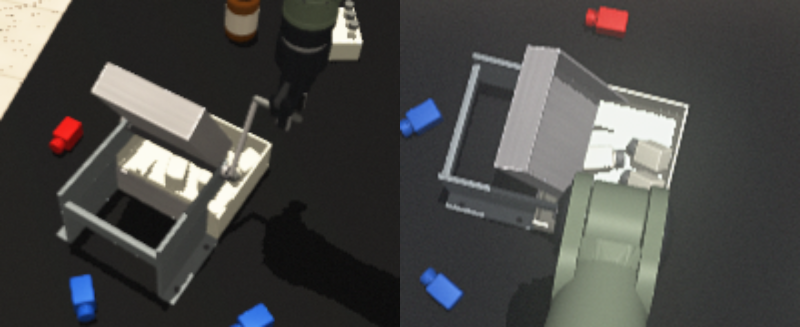

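The tray is at about 1.07 rad and the bottles are lying in the tub, with its outer corner still at about (334,182) in the top view, unmoved. After a short settle I lower the tray, keeping the rear finger against the bar.

```bash
python3 -m creep '{"gripper":[135,135,135,135,135,135,135,135,135,135,135,135],"translation":[[0,0,0],[0,0,0],[0,0,0],[0,0,0],[0.02,0.07,0],[0.033,0.115,0],[0.039,0.135,0],[0.039,0.135,0],[0.039,0.135,0],[0.039,0.135,0],[0.039,0.135,0],[0.039,0.135,0]],"twist":[[0,0,0],[0,0,0],[0,0,0],[0,0,0],[0,0,0],[0,0,0],[0,0,0],[0,0,0],[0,0,0],[0,0,0],[0,0,0],[0,0,0]]}'
python3 -m creep '{"gripper":[135,135,135,135,135,135,135,135,135,135,135,135],"translation":[[0.039,0.135,0],[0.039,0.135,0],[0.039,0.135,0],[0.039,0.135,0],[0.039,0.135,0],[0.039,0.135,0],[0.039,0.135,0],[0.039,0.135,0],[0.039,0.135,0],[0.039,0.135,0],[0.039,0.135,0],[0.039,0.135,0]],"twist":[[0,0,0],[0,0,0],[0,0,0],[0,0,0],[0,0,0],[0,0,0],[0,0,0],[0,0,0],[0,0,0],[0,0,0],[0,0,0],[0,0,0]]}'
python3 -m creep '{"gripper":[135,135,135,135,135,135,135,135,135,135,135,135],"translation":[[0.033,0.115,-0.02],[0.033,0.115,-0.03],[0.033,0.115,-0.03],[0.033,0.115,-0.03],[0.033,0.115,-0.03],[0.033,0.115,-0.03],[0.033,0.115,-0.03],[0.033,0.115,-0.03],[0.028,0.096,-0.03],[0.028,0.096,-0.03],[0.022,0.077,-0.03],[0.022,0.077,-0.03]],"twist":[[0,0,0],[0,0,0],[0,0,0],[0,0,0],[0,0,0],[0,0,0],[0,0,0],[0,0,0],[0,0,0],[0,0,0],[0,0,0],[0,0,0]]}'
python3 - <<'E'
from h import *
s=manip.state();d=s['tool_pos'][:2]-np.array([619.5,7]);print(d@[np.cos(.28),-np.sin(.28)],d@[np.sin(.28),np.cos(.28)],s['force'])
E
```

```text
clock: 20.32
tool_pos: [445.8, 6.5, 240.3]
orientation: [0.138, 0.99, 0.0, 0.0]
force: [0.0, 0.7, 0.0]
grip_width: 40.0
clock: 21.82
tool_pos: [457.3, 46.9, 240.0]
orientation: [0.138, 0.99, -0.0, -0.0]
force: [1.7, 2.2, -2.0]
grip_width: 40.4
clock: 23.32
tool_pos: [466.5, 78.5, 231.5]
orientation: [0.138, 0.99, -0.0, -0.0]
force: [0.7, 3.4, 0.3]
grip_width: 40.1
-166.83469600071678 26.388294556140412 [0.72827266 3.35481855 0.25338205]
```

```bash
python3 -m creep '{"gripper":[135,135,135,135,135,135,135,135,135,135,135,135],"translation":[[0.022,0.077,0],[0.022,0.077,0],[0.022,0.077,0],[0.022,0.077,0],[0.022,0.077,0],[0.022,0.077,0],[0.022,0.077,0],[0.022,0.077,0],[0.022,0.077,0],[0.022,0.077,0],[0.022,0.077,0],[0.022,0.077,0]],"twist":[[0,0,0],[0,0,0],[0,0,0],[0,0,0],[0,0,0],[0,0,0],[0,0,0],[0,0,0],[0,0,0],[0,0,0],[0,0,0],[0,0,0]]}'
python3 -m creep '{"gripper":[135,135,135,135,135,135,135,135,135,135,135,135],"translation":[[0.016,0.058,0],[0.016,0.058,0],[0.016,0.058,0],[0.016,0.058,0],[0.016,0.058,0],[0.016,0.058,0],[0.016,0.058,0],[0.016,0.058,0],[0.016,0.058,0],[0.016,0.058,0],[0.016,0.058,0],[0.016,0.058,0]],"twist":[[0,0,0],[0,0,0],[0,0,0],[0,0,0],[0,0,0],[0,0,0],[0,0,0],[0,0,0],[0,0,0],[0,0,0],[0,0,0],[0,0,0]]}'
python3 - <<'E'
from h import *
s=manip.state();d=s['tool_pos'][:2]-np.array([619.5,7]);print(d@[np.cos(.28),-np.sin(.28)],d@[np.sin(.28),np.cos(.28)],s['force'])
E
```

```text
clock: 24.82
tool_pos: [473.0, 101.6, 231.5]
orientation: [0.138, 0.99, 0.0, -0.0]
force: [1.2, 1.8, -1.4]
grip_width: 39.9
clock: 26.32
tool_pos: [477.8, 118.4, 231.6]
orientation: [0.138, 0.99, -0.001, 0.0]
force: [0.1, -0.6, -0.6]
grip_width: 40.4
-166.96084869377037 67.85980374869085 [ 0.12806787 -0.59237042 -0.61292552]
```

Contact has gone, so the bar is at rest. I centre around it (another 10 mm), lift straight up, back off and check.

```bash
python3 -m creep '{"gripper":[135,135,135,135,135,135,135,135,135,135,135,135],"translation":[[0.027,0.096,0],[0.027,0.096,0],[0.027,0.096,0],[0.027,0.096,0],[0,0,0],[0,0,0.4],[0,0,0.8],[0,0,1],[0,0,1],[0,0,0.8],[-0.6,0,0],[-1,0,0]],"twist":[[0,0,0],[0,0,0],[0,0,0],[0,0,0],[0,0,0],[0,0,0],[0,0,0],[0,0,0],[0,0,0],[0,0,0],[0,0,0],[0,0,0]]}'
python3 -m creep '{"gripper":[135,135,135,135,135],"translation":[[-1,0,0],[-1,0,0],[-0.5,0,0],[0,0,0],[0,0,0]],"twist":[[0,0,0],[0,0,0],[0,0,0],[0,0,0],[0,0,0]]}'
python3 - <<'E'
from h import *
s=snap('side','s8');t=snap('top','t8')
a=cv2.resize(s[165:310,190:350],(400,362),interpolation=cv2.INTER_CUBIC);b=cv2.resize(t[140:285,190:350],(400,362),interpolation=cv2.INTER_CUBIC)
cv2.imwrite('pics/c8.png',np.hstack([a,b]))
t0=cv2.imread('pics/t0.png')
d=cv2.absdiff(t,t0).max(2)>60
for n,(y0,y1,x0,x1) in dict(tipbox=(245,282,107,158),jar=(192,226,405,443),rack=(252,297,408,462),blue1=(178,200,186,212),blue2=(260,288,198,224),red=(130,150,280,308)).items(): print(n,d[y0:y1,x0:x1].sum())
E
```

```text
clock: 27.82
tool_pos: [439.4, 128.3, 330.9]
orientation: [0.138, 0.99, -0.0, -0.0]
force: [-0.2, 0.4, 0.2]
grip_width: 40.0
clock: 28.45
tool_pos: [378.6, 128.4, 331.5]
orientation: [0.138, 0.99, 0.0, 0.0]
force: [0.2, -0.0, -0.2]
grip_width: 40.4
tipbox 0
jar 0
rack 0
blue1 0
blue2 728
red 0
```

View pics/c8.png

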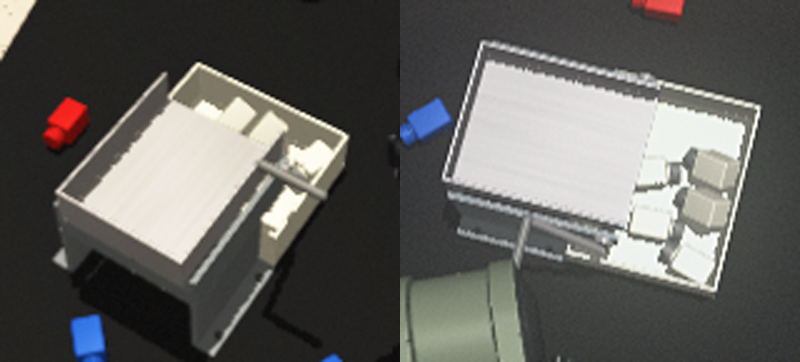

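The tray is level and empty, and all five bottles are in the tub (three along the outer wall, two inward). The blue2 difference is only the arm hiding that spot. A last numeric check: did the pour shift the tub?

```bash
python3 - <<'E'
from h import *
a=cv2.imread('pics/t4.png',0).astype(np.float32);b=cv2.imread('pics/t8.png',0).astype(np.float32)
# black bench/rim edge strips: phase correlation at the two outer corners and the stand's rear corner
for n,(u,v) in dict(far=(334,182),near=(316,257),standrear=(222,158)).items():
    p,q=[i[v-9:v+9,u-9:u+9].copy() for i in(a,b)]; print(n,np.round(cv2.phaseCorrelate(p,q,cv2.createHanningWindow((18,18),cv2.CV_32F)),2).tolist() if 0 else cv2.phaseCorrelate(p,q,cv2.createHanningWindow((18,18),cv2.CV_32F)))
s=cv2.imread('pics/s0.png',0).astype(np.float32);r=cv2.imread('pics/s8.png',0).astype(np.float32)
print('blue2 side diff',(abs(s-r)[305:332,303:333]>40).sum())
E
```

```text
far ((-0.0340463170042522, -0.08971819835560169), 0.9858552754661183)
near ((-0.19783672028894372, -0.038261086474859596), 1.0001596403710635)
standrear ((0.15486502890880338, 0.04318265305539093), 0.956320916796908)
blue2 side diff 0
```

The tub moved less than 0.2 px (under 1 mm) and the bystanders are unmoved, so I'm handing in.

```bash
python3 -c "
from rig import manip
print(manip.finish_job(), manip.state()['clock'])"
```

```text
the job is handed in; nothing more can be done
the job is handed in; nothing more can be done
```

The job is done and handed in after about 28.6 s of robot time; the hand-in gives no verdict.

- **Tub:** I pinched the tub's far wall and slid it under the lip until it met the stop plate with about 12 N. In the top view it measured 0.7 mm off centre and 0.003 rad off square. Its outer edge read 2 mm past the ideal position, within the camera's 2 mm calibration. Comparing images from before and after the pour, it moved less than 1 mm.
- **Pour:** I straddled the lever bar with half-open fingers and tipped the tray slowly to about 1.07 rad. I then lowered it with the finger against the bar until it rested level. Forces on the bar stayed below about 8 N at the readings.
- **Last look:** all five bottles are in the tub, the tray is empty and level, and the robot is clear of everything. The tip box, jar, rack and the red and blue look-alikes show no change. One blue piece near the lever was hidden by the arm in the top view, so I checked it in the side view and it had not moved.

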